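# Load the orbital shaker with tonight's cultures

### The arm

A 6-joint arm with a two-finger parallel gripper is mounted at the origin on the work surface. World frame = base frame: x ahead of the robot, y to its left, z up, the work surface at z = 0. Lengths are in mm, angles in rad, forces in N, time in s.
With the tool pointing down it reaches from about 300 to 775 mm from the base axis. Payload 14.6 kg.
Tool frame: the origin (TCP) lies between the finger pads; the fingertips stand 22 mm ahead of it and the grasp point (between the pads) lies 3 mm ahead of it (finger_overhang is the distance from the TCP to the fingertips, in mm); z points along the fingers, y is the direction in which the jaws open and shut (so a half turn about z gives the same grasp; the last joint's range is limited). The gripper opens to 94 mm and grips with 3 to 60 N. Pads are 16 mm wide; open, the fingers measure 119 mm over their backs; the gripper's body (75 mm by 177 mm) begins 78 mm behind the grasp point.
Start: joints at [-1.239, 0.3, 1.521, -0, 1.321, -0.067], TCP at [213.564, -506.833, 227.446] pointing down, gripper open.
Joint ranges: [-3.03, 3.03], [-0.79, 2.21], [0.23, 2.52], [-1.04, 4.18], [0, 3.07], [-2.55, 2.55]. Speed limits (rad/s): [2.22, 2.22, 2.57, 3.14, 3.14, 3.14].

### API

Orientations are given as [roll, pitch, yaw] about the fixed x, y, z axes, in that order (R = Rz(yaw) Ry(pitch) Rx(roll)).
In Python, from cell import * gives the robot as it stands.
- The arm moves only by the tool jog_arm, never from a script. Its argument "increments" is a list of rows, each a list of 7 numbers: the shift along the tool's x, y, z in cm, then the turn, a rotation vector about the tool's x, y, z in degrees, then the finger opening in cm, from 0 to 9.4. In form: [[x, y, z, wx, wy, wz, grip], ...]. A call has 1 to 20 rows; each row shifts and turns the commanded pose from where the row before left it, along the tool's axes as they then stand; what a row does not reach is not made up. A row lasts 1/8 s, in which the tool goes at most 62.5 mm and 10.7 degrees, less where a joint would pass 70% of its speed; a pose out of reach is approached as far as the arm can. A call is refused whole if a number of a shift passes 6.25 or a number of a turn 10.7, either way. A call with a gripper value outside its range is refused whole. The fingers move at their own pace and stop on an object; "squeeze" is the grip in N (left out, the last holds). Time passes only in rows, so rows that do not move let the fingers close. It gives the time, the measured TCP pose, the force and the opening at its end, in the units of the state.
- read_state(): the state, without advancing time (a new reading comes with each control period).
- camera(name): name is "scene" or "top" or "wrist"; returns a dict with "image" (400x640x3 uint8, red, green, blue), "K" (3x3 intrinsics, pixels), "rvec" (rotation vector, rad) and "tvec" (3), from world to camera coordinates, as OpenCV has them. Camera axes: x right, y down, z forward; pixel columns grow to the right and rows downward; lengths in mm; the calibration is good to about 2 mm. The wrist camera is an equidistant fisheye: a pixel r from the principal point sees the ray r / f radians off the axis. A picture is of the moment at which its call begins. There is no depth.
- sign_off(): hands the job in, once; it reports no verdict.
Trained networks look in a picture, given as the dict that the camera call returned (one of the last four; its "shot" number tells which), for a name from the list of things; names that differ only in an ending like _2 or _b are one class to them, and where a whole thing is asked for, a point or a joint stands for the part that bears it (a point fixed in the world has none). Each returns a list of dicts, best first, with "conf" (0 to 1); they miss things now and then, are a little off and sometimes report something else, mostly with a low value. They report only what shows in the picture. A call takes as long as a camera call. They do not tell look-alikes from the thing itself.
- recognise(picture, name): "centre" ([x, y, z] in mm, in the coordinates of the camera as it stood for that picture, good to about 4 mm: the middle of the surface that is visible of it).
- regions_of(picture, name): "mask" (400x640 bool, what is visible of it).
The state is a dict: "clock": time; "joints": joint angles; "qd": joint speeds; "effort": joint torques, N m; "eef_pos": TCP position; "eef_rot": TCP orientation; "wrist_force": force on the tool from outside, world axes, zero at the start; "moment": the same for the moment, N m; "finger_gap": finger opening in mm.
Only numpy, scipy, OpenCV 4.12 (cv2) and the standard library are available. Lean on these libraries where they do the work, as an engineer would, in place of code of your own. Each camera call takes 0.05 s, during which the arm holds its last target.

### The job

Load the shaker with tonight's cultures: set the culture tube and the small, medium and large flask each into the clamp of its own size on the shaker platform, upright and resting right down on the clamp's floor. Keep them upright on the way and lower them in rather than dropping them, and leave the beaker and the timer where they are.

Things in the scene. Friction and masses are not known exactly. Their poses are not given: they have to be found in the camera images.
- tube_mid (a point): the culture tube: upright plain cylinder 30 mm in diameter, 116 mm tall including its round orange screw cap (cap 34 mm in diameter, the top 16 mm of the height), off-white plastic, about 45 g, loose, standing upright on the bench. The point is on its axis half-way up, 58 mm above its underside; z is its axis. It is symmetric about z and can be gripped across the cap from above, in any direction.
- flask_small_mid (a point): the small conical flask: base 51 mm in diameter, 95 mm tall including its round orange screw cap (cap 32 mm in diameter, the top 20 mm of the height), off-white plastic, about 55 g, loose, standing upright on the bench. The point is on its axis half-way up, 47.5 mm above its underside; z is its axis. It is symmetric about z and can be gripped across the cap from above, in any direction.
- flask_medium_mid (a point): the medium conical flask: base 67 mm in diameter, 122 mm tall including its round orange screw cap (cap 40 mm in diameter, the top 23 mm of the height), off-white plastic, about 95 g, loose, standing upright on the bench. The point is on its axis half-way up, 61 mm above its underside; z is its axis. It is symmetric about z and can be gripped across the cap from above, in any direction.
- flask_large_mid (a point): the large conical flask: base 85 mm in diameter, 150 mm tall including its round orange screw cap (cap 46 mm in diameter, the top 26 mm of the height), off-white plastic, about 160 g, loose, standing upright on the bench. The point is on its axis half-way up, 75 mm above its underside; z is its axis. It is symmetric about z and can be gripped across the cap from above, in any direction.
- clamp_tube_floor (a point): steel clamp for the culture tube, fixed on the shaker's dark platform (280 mm square, top 95 mm above the bench, to the left; four clamps in a square about 130 mm apart): round floor disc, four upright arms, 38 mm across inside, straight to 34 mm, then bent outward; tips 49 mm above the platform, 53 mm across. Point: centre of the floor's top, 4 mm above the platform, where the vessel's underside rests; z up.
- clamp_small_floor (a point): steel clamp for the small conical flask, fixed on the shaker's dark platform (280 mm square, top 95 mm above the bench, to the left; four clamps in a square about 130 mm apart): round floor disc, four upright arms, 59 mm across inside, straight to 28 mm, then bent outward; tips 43 mm above the platform, 74 mm across. Point: centre of the floor's top, 4 mm above the platform, where the vessel's underside rests; z up.
- clamp_medium_floor (a point): steel clamp for the medium conical flask, fixed on the shaker's dark platform (280 mm square, top 95 mm above the bench, to the left; four clamps in a square about 130 mm apart): round floor disc, four upright arms, 75 mm across inside, straight to 30 mm, then bent outward; tips 45 mm above the platform, 90 mm across. Point: centre of the floor's top, 4 mm above the platform, where the vessel's underside rests; z up.
- clamp_large_floor (a point): steel clamp for the large conical flask, fixed on the shaker's dark platform (280 mm square, top 95 mm above the bench, to the left; four clamps in a square about 130 mm apart): round floor disc, four upright arms, 94 mm across inside, straight to 32 mm, then bent outward; tips 47 mm above the platform, 109 mm across. Point: centre of the floor's top, 4 mm above the platform, where the vessel's underside rests; z up.
- beaker: bystander: small empty glass beaker, 50 mm in diameter, 68 mm tall, standing among the vessels; to be left alone. Origin at the centre of its underside.
- timer: bystander: flat white bench timer, 60 x 66 x 18 mm, lying among the vessels; to be left alone. Origin at the centre of its underside.
Things that resemble listed ones, but are neither listed nor needed, are in the scene too. Leave any purple or red look-alike of the part that bears flask_large_mid alone.

How it is judged (in metres and radians):
At the end, for the whole second after the job is handed in: The tube and each of the three flasks stand in the clamp of their own size: axis within 9 mm of the clamp's centre, underside on the clamp's floor to within 5 mm, less than 7 degrees from upright, at rest (horizontal distance between tube_mid and clamp_tube_floor below 0.009 m and z of tube_mid in the frame of clamp_tube_floor between 0.053 and 0.063 m and angle between each of tube_mid, flask_small_mid, flask_medium_mid, flask_large_mid's own z axis and vertical below 0.12 rad and linear speed of each of tube, flask_small, flask_medium, flask_large below 0.02 m/s and horizontal distance between flask_small_mid and clamp_small_floor below 0.009 m and z of flask_small_mid in the frame of clamp_small_floor between 0.0425 and 0.0525 m and horizontal distance between flask_medium_mid and clamp_medium_floor below 0.009 m and z of flask_medium_mid in the frame of clamp_medium_floor between 0.056 and 0.066 m and horizontal distance between flask_large_mid and clamp_large_floor below 0.009 m and z of flask_large_mid in the frame of clamp_large_floor between 0.07 and 0.08 m); the robot touches nothing.
It fails at once if a vessel is tipped over (more than about 50 degrees from upright) (angle between any of tube_mid, flask_small_mid, flask_medium_mid, flask_large_mid's own z axis and vertical above 0.9 rad).
It fails at once if a vessel is dropped (let go and falling faster than 0.8 m/s, a fall of over 3 cm) ((linear speed of tube above 0.8 m/s and contact force between tube and the fingers below 0.1 N) or (linear speed of flask_small above 0.8 m/s and contact force between flask_small and the fingers below 0.1 N) or (linear speed of flask_medium above 0.8 m/s and contact force between flask_medium and the fingers below 0.1 N) or (linear speed of flask_large above 0.8 m/s and contact force between flask_large and the fingers below 0.1 N)).
It fails at once if the beaker or the timer is pushed away (moved more than 30 mm) (distance of any of beaker, timer from where it was at the start of the episode above 0.03 m).
It also fails if it takes over 118 s, if anything falls off the work surface, if the arm or the gripper's body presses on something with over 40 N, if the wrist force passes 120 N, or if a joint passes its speed limit or range.

## Working session

There is one attempt and no reset: what is moved stays moved. The work goes in short steps, Python scripts to look and compute and a tool call to move; the robot and the scene stay as the last step left them, time stands still between calls to the robot, and variables do not carry over. Pictures are saved under pics/ and viewed, and the job is handed in when it is done.

Besides the shell and the picture viewer there is one more tool, called after "Emit:" as name(argument=value, ...) on one line, values as JSON. jog_arm: Moves the arm, as the interface text tells. Its arguments: {"type":"object","properties":{"increments":{"type":"array"},"squeeze":{"type":"number"}},"required":["increments"]}

```bash
ls; mkdir -p pics; cat > h.py <<'E'
from cell import *
import numpy as np, cv2
def save(p,n): cv2.imwrite('pics/'+n+'.png', cv2.cvtColor(p['image'],cv2.COLOR_RGB2BGR))
def RT(p): return cv2.Rodrigues(np.array(p['rvec'],float))[0], np.array(p['tvec'],float).reshape(3)
def cam2w(p,c):
    R,t=RT(p); return R.T@(np.array(c)-t)
def ray(p,u,v):
    R,t=RT(p);K=np.array(p['K']); d=R.T@(np.linalg.inv(K)@np.array([u,v,1.])); return -R.T@t,d
def onz(p,u,v,z):
    o,d=ray(p,u,v); return o+d*(z-o[2])/d[2]
def proj(p,X):
    return cv2.projectPoints(np.array(X,float).reshape(-1,3),np.array(p['rvec'],float),np.array(p['tvec'],float),np.array(p['K'],float),None)[0].reshape(-1,2)
E
python3 - <<'E'
from h import *
print(read_state())
for n in ['scene','top','wrist']:
    p=camera(n); save(p,n+'0'); print(n,p['K'],p['rvec'],p['tvec'],p['shot'])
    for k in ['tube_mid','flask_small_mid','flask_medium_mid','flask_large_mid','clamp_tube_floor','clamp_small_floor','clamp_medium_floor','clamp_large_floor','beaker','timer']:
        for d in recognise(p,k):
            print(k,round(d['conf'],2),cam2w(p,d['centre']).round(0))
E
```

```text
pics
{'clock': 0.0, 'joints': array([-1.23858317e+00,  3.00488069e-01,  1.52159554e+00, -2.16883834e-05,
        1.32071295e+00, -6.66187600e-02]), 'qd': array([ 5.49733486e-04,  5.59020468e-04, -6.47498458e-05,  1.01234899e-03,
        8.54333787e-04,  1.11623262e-03]), 'effort': array([ 9.93416070e-04, -5.31802905e+01, -3.52731979e+01,  7.09346356e-02,
        2.43740890e-02, -1.27939261e-04]), 'eef_pos': array([ 213.49045791, -506.60659755,  226.87089729]), 'eef_rot': array([-3.14039003e+00, -5.91823800e-05,  3.98837264e-01]), 'wrist_force': array([-0.22889627,  0.60433653, -0.16930724]), 'moment': array([-0.02073902, -0.03132373, -0.01332985]), 'finger_gap': 94.11404807462166}
scene [[387.89465014   0.         323.59183088]
 [  0.         387.89465014 199.55549657]
 [  0.           0.           1.        ]] [ 2.26089867  0.97878496 -0.34772791] [-318.82091633 -203.37600647 1274.89603356] 1
tube_mid 0.59 [ 599. -218.   92.]
flask_small_mid 0.74 [ 621. -349.   48.]
flask_medium_mid 0.77 [ 474. -215.   61.]
flask_large_mid 0.97 [462. -78.  75.]
flask_large_mid 0.8 [ 736. -123.   74.
[... 746 characters left out ...]
large_mid 0.57 [440. -60.  71.]
flask_large_mid 0.55 [ 711. -106.   74.]
clamp_tube_floor 0.61 [477. 174.  97.]
clamp_tube_floor 0.4 [586. 312.  95.]
clamp_small_floor 0.87 [456. 299.  93.]
clamp_medium_floor 0.68 [602. 176.  94.]
clamp_medium_floor 0.56 [586. 311.  93.]
clamp_large_floor 0.58 [601. 178.  95.]
clamp_large_floor 0.53 [441. -59.  69.]
beaker 0.72 [ 583. -211.  116.]
beaker 0.51 [616. -83.  35.]
timer 0.9 [ 472. -337.   17.]
wrist [[309.70691629   0.         319.2650005 ]
 [  0.         309.70691629 200.69686761]
 [  0.           0.           1.        ]] [-2.44456367  1.62368745  0.19704761] [-549.79910892  -24.94315937  390.8412424 ] 3
flask_large_mid 0.97 [ 247. -269.   83.]
```

View pics/scene0.png

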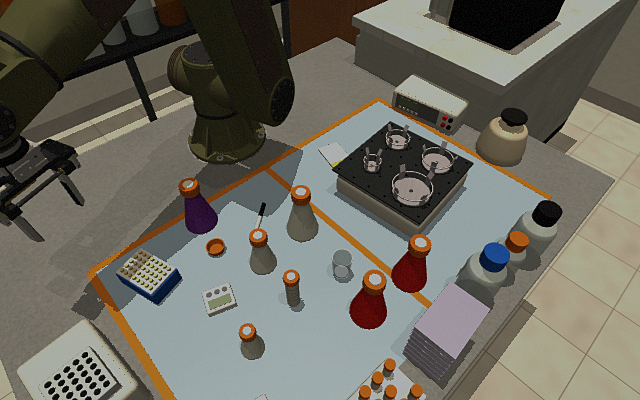

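View pics/top0.png

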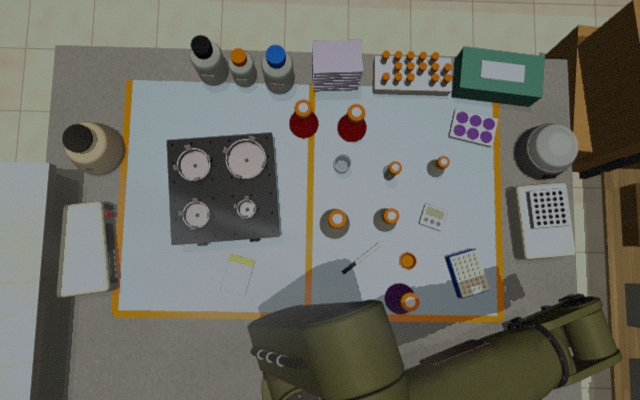

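View pics/wrist0.png

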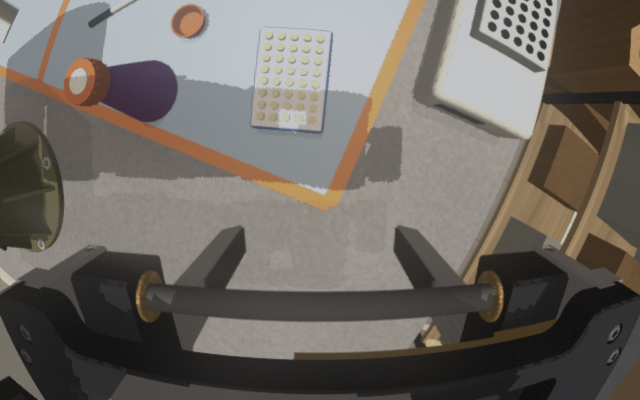

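The scene shows the four vessels on the mat: large flask cap at about (300,192), medium (259,236), tube (291,275) and small (248,328). The purple and red flasks are the look-alikes. The clamps sit on the platform at about (398,140), (372,160), (438,158) and (411,188). I'll fit the caps and clamps precisely next.

```bash
cat >> h.py <<'E'
from scipy.optimize import minimize
V={'tube':(116,34,16),'small':(95,32,20),'medium':(122,40,23),'large':(150,46,26)}
def capmask(img):
    hsv=cv2.cvtColor(img,cv2.COLOR_RGB2HSV)
    return ((hsv[...,0]>4)&(hsv[...,0]<22)&(hsv[...,1]>130)&(hsv[...,2]>70)).astype(np.uint8)
def hull(p,x,y,h,d,c):
    a=np.linspace(0,2*np.pi,40)
    P=[(x+d/2*np.cos(t),y+d/2*np.sin(t),z) for t in a for z in (h,h-c)]
    return proj(p,P)
def fitcap(p,k,x0,y0):
    h,d,c=V[k]
    u,v=proj(p,[x0,y0,h-c/2])[0]
    u0,v0=int(u)-30,int(v)-30
    m=capmask(p['image'])[v0:v0+60,u0:u0+60]
    n,lab,st,ce=cv2.connectedComponentsWithStats(m)
    if n<2: return None
    i=1+np.argmin([np.hypot(*(ce[j]-30))-0.1*st[j,4]**.5 if st[j,4]>20 else 99 for j in range(1,n)])
    pts=np.argwhere(lab==i)[:,::-1]
    H=cv2.convexHull(pts.astype(np.int32))
    S=8
    t=np.zeros((480,480),np.uint8)
    cv2.fillPoly(t,[((H+0.5)*S).astype(np.int32)],1)
    t=cv2.dilate(t,np.ones((S,S),np.uint8))
    def cost(q):
        hh=(hull(p,q[0],q[1],h,d,c)+0.5-[u0,v0])*S
        m2=np.zeros_like(t); cv2.fillConvexPoly(m2,cv2.convexHull(hh.astype(np.float32)).astype(np.int32),1)
        return 1-(t&m2).sum()/(t|m2).sum()
    best=None
    X=onz(p,ce[i][0]+u0,ce[i][1]+v0,h-c/3)
    r=minimize(cost,X[:2],method='Nelder-Mead',options=dict(initial_simplex=[X[:2],X[:2]+[6,0],X[:2]+[0,6]],xatol=.2))
    return r.x.round(1),round(r.fun,3)
E
python3 - <<'E'
from h import *
a={'tube':(590,-214),'small':(612,-343),'medium':(464,-203),'large':(450,-70)}
P={n:camera(n) for n in ['scene','top']}
for k in a:
  for n in P: print(k,n,fitcap(P[n],k,*a[k]))
  
i=P['top']['image'][120:260,150:300]; cv2.imwrite('pics/topc.png',cv2.resize(i[...,::-1],None,fx=5,fy=4.2,interpolation=cv2.INTER_CUBIC))
i=P['scene']['image'][115:235,325:485]; cv2.imwrite('pics/scc.png',cv2.resize(i[...,::-1],None,fx=5,fy=5,interpolation=cv2.INTER_CUBIC))
i=P['scene']['image'][170:370,200:400].copy(); cv2.imwrite('pics/sccap.png',cv2.resize(i[...,::-1],None,fx=3,fy=3,interpolation=cv2.INTER_CUBIC))
E
```

```text
tube scene (array([ 589.1, -215.4]), np.float64(0.052))
tube top (array([ 587.4, -216.8]), np.float64(0.117))
small scene (array([ 612.2, -349.3]), np.float64(0.065))
small top (array([ 610.1, -349.7]), np.float64(0.181))
medium scene (array([ 461. , -204.2]), np.float64(0.051))
medium top (array([ 459.5, -205.5]), np.float64(0.084))
large scene (array([449. , -63.3]), np.float64(0.68))
large top (array([445.7, -65. ]), np.float64(0.047))
```

View pics/topc.png

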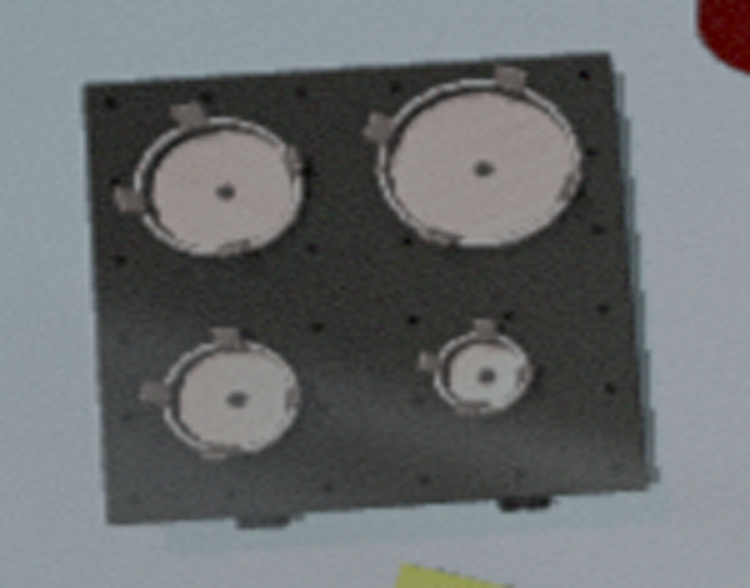

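View pics/scc.png

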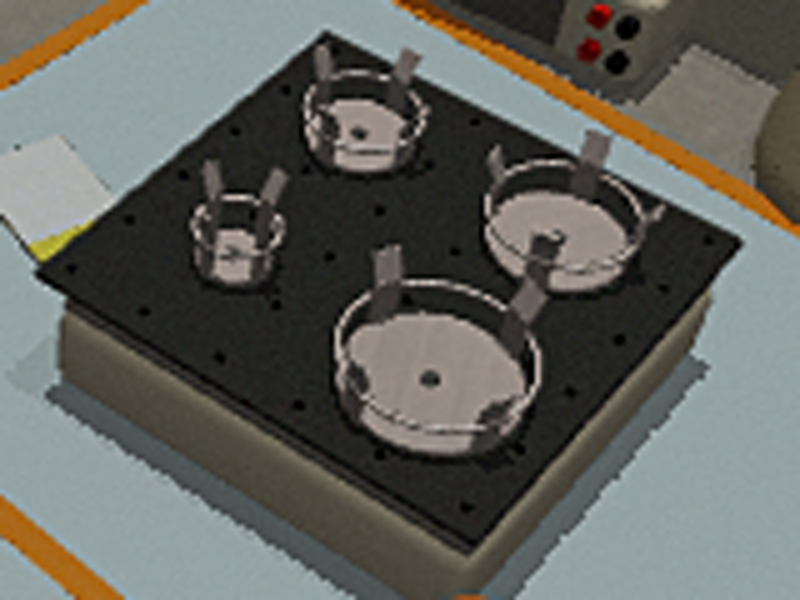

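View pics/sccap.png

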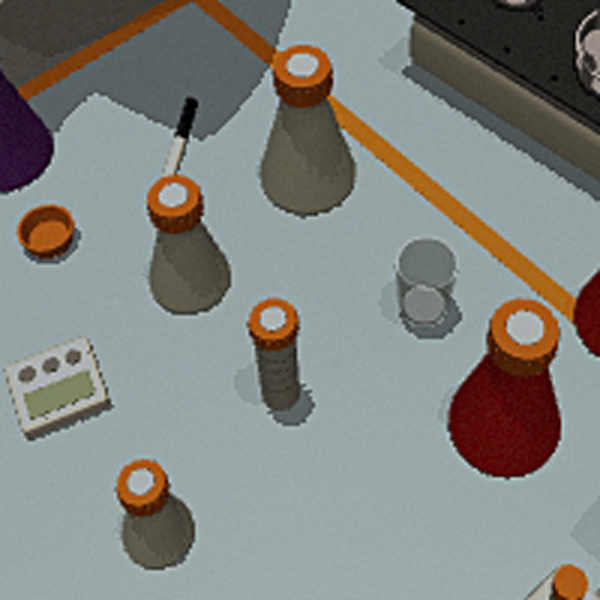

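```bash
python3 - <<'E'
from h import *
P={n:camera(n) for n in ['scene','top']}
T={'tube':(487,376),'small':(237,400),'medium':(226,191),'large':(484,168)}
S={'tube':(236,250),'small':(360,133),'medium':(553,238),'large':(430,379)}
est={}
for k in T:
    u,v=T[k]; a=onz(P['top'],150+(u+.5)/5-.5,120+(v+.5)/4.2-.5,99)
    u,v=S[k]; b=onz(P['scene'],325+(u+.5)/5-.5,115+(v+.5)/5-.5,99)
    print(k,a.round(1),b.round(1)); est[k]=a
# platform corners top z=95
T=[(85,85),(608,53),(648,488),(107,523)]
S=[(742,242),(470,553),(38,270),(326,32)]
c=[]
for t,s in zip(T,S):
    a=onz(P['top'],150+(t[0]+.5)/5-.5,120+(t[1]+.5)/4.2-.5,95);b=onz(P['scene'],325+(s[0]+.5)/5-.5,115+(s[1]+.5)/5-.5,95)
    c.append((a[:2],b[:2])); print(a.round(0),b.round(0))
print(np.mean(c,axis=0).round(1))
# floor discs in each camera: bright-disc segmentation
for n in P:
  for k in est:
    for d in regions_of(P[n],'clamp_%s_floor'%k)[:1]:
        ys,xs=np.nonzero(d['mask']); print(n,k,round(d['conf'],2),xs.mean().round(1),ys.mean().round(1),len(xs), onz(P[n],xs.mean(),ys.mean(),105).round(0))
  im=P[n]['image'].copy()
  im=cv2.resize(im,None,fx=4,fy=4,interpolation=cv2.INTER_CUBIC)
  for k,ri,ht in [('tube',19,34),('small',29.5,28),('medium',37.5,30),('large',47,32)]:
    x,y=est[k][:2]
    aa=np.linspace(0,6.283,60)
    for z in (99,95+ht):
      q=(proj(P[n],[(x+ri*np.cos(t),y+ri*np.sin(t),z) for t in aa])+.5)*4-.5
      cv2.polylines(im,[q.astype(np.int32)],1,(0,255,0) if z==99 else (255,0,255),1)
  o={'scene':(460,1300),'top':(480,600)}[n]
  cv2.imwrite('pics/ov_%s.png'%n,im[o[0]:o[0]+560,o[1]:o[1]+700,::-1])
E
```

```text
tube [470.9 167.4  99. ] [470.7 173.1  99. ]
small [453.3 295.9  99. ] [454.6 298.2  99. ]
medium [584.3 307.8  99. ] [583.  308.6  99. ]
large [602.1 173.6  99. ] [602.3 175.8  99. ]
[651. 386.  95.] [654. 387.  95.]
[679. 111.  95.] [684. 104.  95.]
[403.  82.  95.] [406.  86.  95.]
[377. 360.  95.] [378. 360.  95.]
[[527.4 234.7]
 [530.4 234.2]]
scene tube 0.61 372.5 162.2 214 [470. 176. 105.]
scene small 0.81 397.1 138.6 405 [452. 302. 105.]
scene medium 0.74 437.6 160.3 603 [586. 313. 105.]
scene large 0.62 411.1 188.5 1068 [602. 177. 105.]
top tube 0.87 245.8 208.0 291 [473. 170. 105.]
top small 0.82 195.9 214.2 609 [454. 297. 105.]
top medium 0.91 193.3 164.0 797 [586. 310. 105.]
top large 0.61 245.1 158.7 1267 [603. 176. 105.]
```

View pics/ov_scene.png

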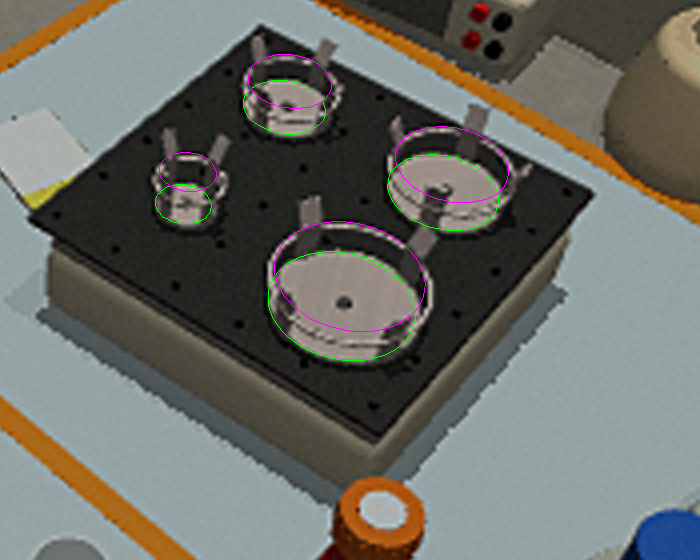

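View pics/ov_top.png

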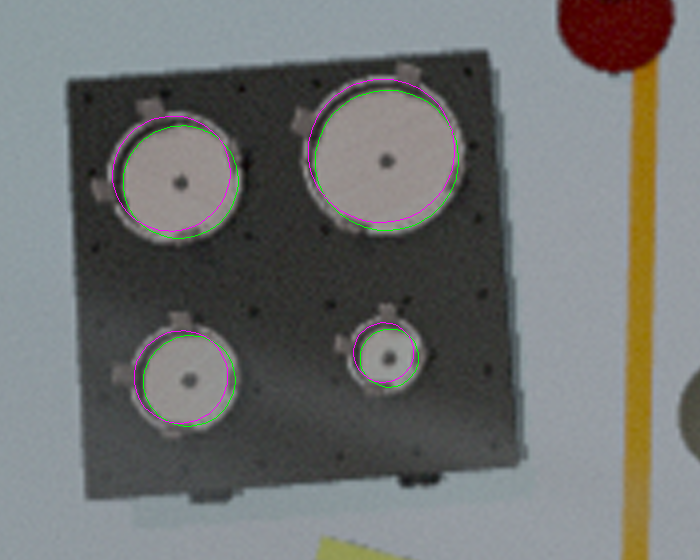

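Emit:
jog_arm(increments=[[0,0,0,0,0,-9.59,9.4],[0,0,0,0,0,-9.59,9.4],[0,0,0,0,0,-9.59,9.4],[0,0,0,0,0,-9.59,9.4],[0,0,0,0,0,-9.59,9.4],[0,0,0,0,0,-9.59,9.4],[0,0,0,0,0,-9.59,9.4],[3,2.5,0,0,0,0,9.4],[4,3,0,0,0,0,9.4],[4,3.5,0,0,0,0,9.4],[4.5,3.5,0,0,0,0,9.4],[4.5,3.5,0,0,0,0,9.4],[4,3.5,0,0,0,0,9.4],[4,3,0,0,0,0,9.4],[2.2,2.2,0,0,0,0,9.4],[0,0,0,0,0,0,9.4],[0,0,0,0,0,0,9.4]], squeeze=25)

```text
clock: 4.38
eef_pos: [460.3, -205.3, 227.4]
eef_rot: [-3.141, 0.0, 1.57]
wrist_force: [0.9, -0.3, -0.5]
finger_gap: 93.6
```

```bash
cat >> h.py <<'E'
def projf(p,X):
    R,t=RT(p);K=np.array(p['K']); X=np.array(X,float).reshape(-1,3)@R.T+t
    r=np.hypot(X[:,0],X[:,1]); th=np.arctan2(r,X[:,2]); s=th/np.maximum(r,1e-9)
    return np.c_[K[0,0]*X[:,0]*s+K[0,2],K[1,1]*X[:,1]*s+K[1,2]]
def capov(p,items,name,f=1.25,crop=None,pr=projf):
    S=4; im=cv2.resize(p['image'],None,fx=S,fy=S,interpolation=cv2.INTER_CUBIC)
    aa=np.linspace(0,6.283,60)
    for x,y,z,d in items:
        q=(pr(p,[(x+d/2*np.cos(t),y+d/2*np.sin(t),z) for t in aa])+.5)*S-.5
        cv2.polylines(im,[q.astype(np.int32)],1,(0,255,0),1)
    if crop: im=im[crop[1]*S:crop[3]*S,crop[0]*S:crop[2]*S]
    s=min(800/im.shape[1],600/im.shape[0]); im=cv2.resize(im,None,fx=s,fy=s,interpolation=cv2.INTER_AREA)
    cv2.imwrite('pics/%s.png'%name,im[...,::-1])
E
python3 - <<'E'
from h import *
p=camera('wrist')
capov(p,[(460.3,-204.8,122,40),(446.5,-64.4,150,46),(588.2,-216,116,34),(460.3,-204.8,0,67),(446.5,-64.4,0,85)],'w1')
E
```

```text
(no output)
```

View pics/w1.png

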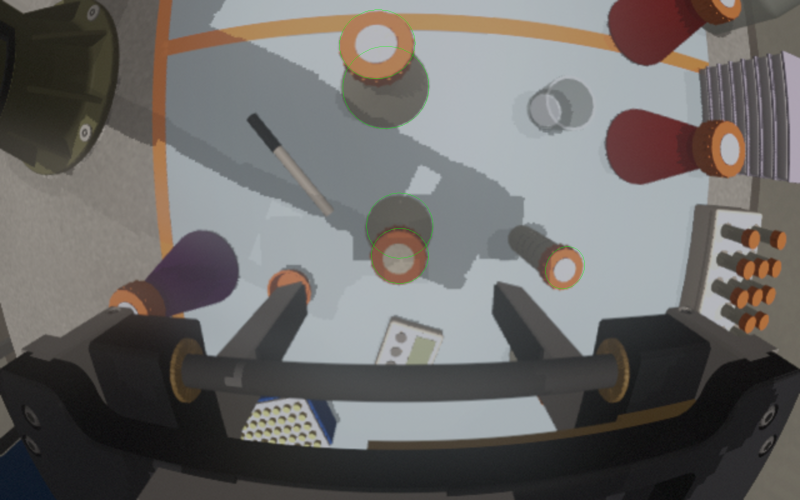

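The wrist overlay matches the medium cap (398,255), large cap (376,45) and tube cap (563,268) within about a millimetre. I'm descending on the medium flask.

Emit:
jog_arm(increments=[[0,0,3,0,0,0,9.4],[0,0,4,0,0,0,8],[0,0,3,0,0,0,7],[0.05,0,1.2,0,0,0,6],[0,0,0,0,0,0,4.5],[0,0,0,0,0,0,3.4],[0,0,0,0,0,0,3.4],[0,0,0,0,0,0,3.4],[0,0,0,0,0,0,3.4]], squeeze=25)

```text
clock: 5.55
eef_pos: [461.1, -204.7, 116.4]
eef_rot: [3.14, 0.001, 1.57]
wrist_force: [-1.2, -0.1, 6.5]
finger_gap: 39.3
```

Emit:
jog_arm(increments=[[0,0,-1,0,0,0,3.4],[0,0,-2,0,0,0,3.4],[0,0,-3,0,0,0,3.4],[0,0,-4,0,0,0,3.4],[0,0,-3,0,0,0,3.4],[0,0,-2,0,0,0,3.4],[0,0,-2,0,0,0,3.4],[0,0,0,0,0,0,3.4]])

```text
clock: 6.55
eef_pos: [460.9, -204.5, 286.9]
eef_rot: [3.139, 0.001, 1.571]
wrist_force: [0.0, 0.3, -0.1]
finger_gap: 39.2
```

Emit:
jog_arm(increments=[[1.5,0.36,0,0,0,0,3.4],[3,0.72,0,0,0,0,3.4],[4,0.96,0,0,0,0,3.4],[4.5,1.08,0,0,0,0,3.4],[4.5,1.08,0,0,0,0,3.4],[4.5,1.08,0,0,0,0,3.4],[4.5,1.08,0,0,0,0,3.4],[4.5,1.08,0,0,0,0,3.4],[4.5,1.08,0,0,0,0,3.4],[4.5,1.08,0,0,0,0,3.4],[4,0.96,0,0,0,0,3.4],[3.5,0.84,0,0,0,0,3.4],[2.5,0.6,0,0,0,0,3.4],[1.3,0.3,0,0,0,0,3.4],[0,0,0,0,0,0,3.4],[0,0,0,0,0,0,3.4],[0,0,0,0,0,0,3.4]])

```text
clock: 8.68
eef_pos: [583.9, 307.8, 285.7]
eef_rot: [3.141, -0.0, 1.57]
wrist_force: [0.0, 0.1, -0.6]
finger_gap: 39.4
```

```bash
python3 - <<'E'
from h import *
s=read_state(); print(s['eef_pos'],s['finger_gap'])
x,y,z=s['eef_pos']; u=z-116.4
for n,c in [('scene',(330,60,530,230)),('top',(150,100,310,260))]:
    p=camera(n); capov(p,[(583.5,308.2,99,67),(583.5,308.2,125,75),(x,y,u,67)],'m_'+n,crop=c,pr=proj)
p=camera('wrist'); capov(p,[(583.5,308.2,125,75),(471,169.5,99,38),(602,174.7,99,94),(454,297,99,59)],'m_w')
E
```

```text
[583.89235216 307.77518809 285.73811997] 39.447313479629656
```

View pics/m_scene.png

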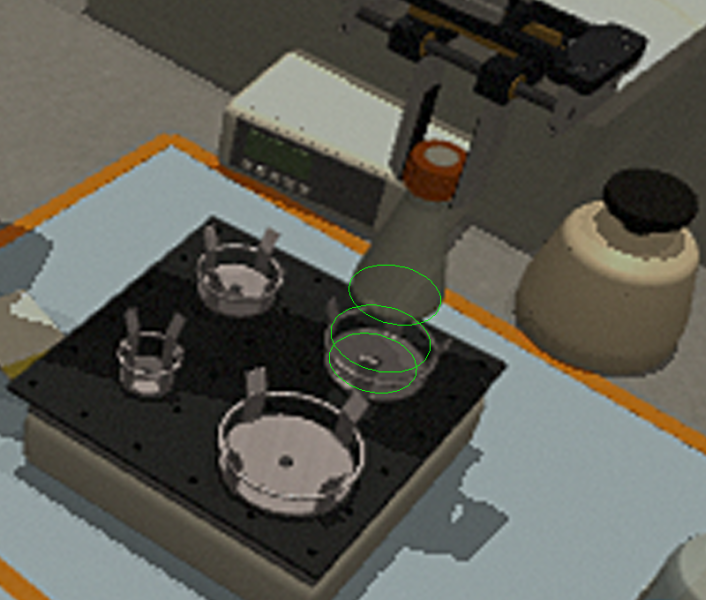

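View pics/m_w.png

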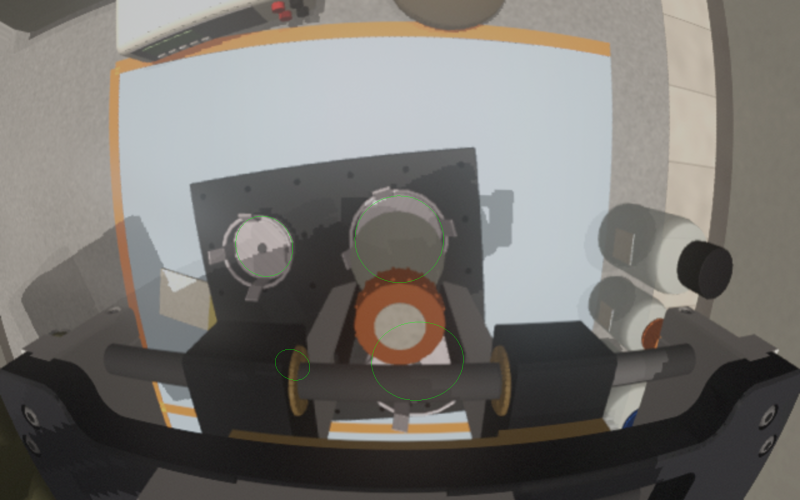

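Emit:
jog_arm(increments=[[0,0,1,0,0,0,3.4],[0,0,1.5,0,0,0,3.4],[0,0,1.5,0,0,0,3.4],[0,0,1,0,0,0,3.4],[0,0,0.8,0,0,0,3.4],[0,0,0.6,0,0,0,3.4],[0,0,0.3,0,0,0,3.4],[0,0,0.2,0,0,0,3.4],[0,0,0.1,0,0,0,3.4],[0,0,0,0,0,0,3.4],[0,0,0,0,0,0,3.4]])

```text
clock: 10.2
eef_pos: [583.9, 308.6, 215.6]
eef_rot: [3.141, -0.0, 1.57]
wrist_force: [0.5, -0.1, -0.0]
finger_gap: 39.4
```

Emit:
jog_arm(increments=[[0,0,0.1,0,0,0,3.4],[0,0,0,0,0,0,3.4]])

```text
clock: 10.45
eef_pos: [583.9, 308.7, 215.5]
eef_rot: [3.141, -0.001, 1.57]
wrist_force: [-3.0, -0.0, 6.4]
finger_gap: 39.5
```

Emit:
jog_arm(increments=[[0,0,0.1,0,0,0,3.4],[0,0,0,0,0,0,3.4]])

```text
clock: 10.7
eef_pos: [583.9, 308.9, 215.5]
eef_rot: [3.14, -0.001, 1.571]
wrist_force: [-4.0, -1.3, 12.8]
finger_gap: 39.5
```

Emit:
jog_arm(increments=[[0,0,0,0,0,0,5],[0,0,0,0,0,0,6.2],[0,0,0,0,0,0,6.2],[0,0,0,0,0,0,6.2],[0,0,-1,0,0,0,6.2],[0,0,-2,0,0,0,6.2],[0,0,-3,0,0,0,6.2],[0,0,-3,0,0,0,6.2],[0,0,-1,0,0,0,6.2],[0,0,0,0,0,0,6.2]])

```text
clock: 11.95
eef_pos: [583.9, 308.5, 313.5]
eef_rot: [3.141, -0.0, 1.57]
wrist_force: [-0.7, -0.4, -0.8]
finger_gap: 61.9
```

```bash
python3 - <<'E'
from h import *
for n,c in [('scene',(330,60,530,230))]:
    p=camera(n); capov(p,[(583.5,308.2,221,40),(583.5,308.2,99,67)],'m2_'+n,crop=c,pr=proj)
E
```

```text
(no output)
```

View pics/m2_scene.png

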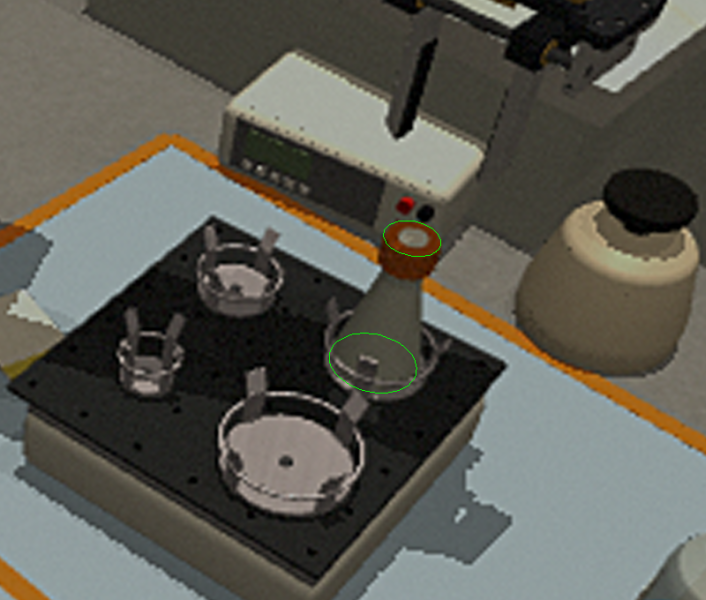

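The medium flask is seated: its cap top at (412,238) matches the height predicted for resting on the floor. Next is the small flask.

Emit:
jog_arm(increments=[[-2,0.2,0,0,0,0,6.2],[-4,0.2,0,0,0,0,6.2],[-5,0.2,0,0,0,0,6.2],[-5,0.2,0,0,0,0,6.2],[-5,0.2,0,0,0,0,6.2],[-5,0.2,0,0,0,0,6.2],[-5,0.2,0,0,0,0,6.2],[-5,0.2,0,0,0,0,6.2],[-5,0.2,0,0,0,0,6.2],[-5,0.2,0,0,0,0,6.2],[-5,0.2,0,0,0,0,6.2],[-5,0.2,0,0,0,0,6.2],[-4.5,0.2,1,0,0,0,6.2],[-3,0.13,2,0,0,0,6.2],[-1.5,0,4,0,0,0,6.2],[-0.8,0,4,0,0,0,6.2],[0,0,2,0,0,0,6.2],[0,0,0,0,0,0,6.2],[0,0,0,0,0,0,6.2]])

```text
clock: 14.38
eef_pos: [610.8, -350.0, 184.6]
eef_rot: [3.141, 0.001, 1.57]
wrist_force: [0.1, 0.5, 0.0]
finger_gap: 62.4
```

```bash
python3 - <<'E'
from h import *
p=camera('wrist'); capov(p,[(611.2,-349.5,95,32),(611.2,-349.5,0,51),(588.2,-216,116,34)],'s_w')
E
```

```text
(no output)
```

View pics/s_w.png

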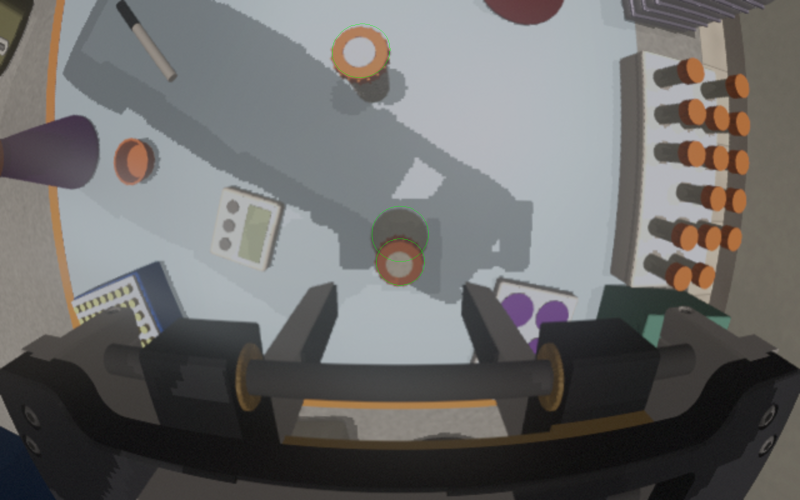

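The small cap sits at (399,262), matching its overlay. I'm descending and gripping.

Emit:
jog_arm(increments=[[0.05,0,2,0,0,0,6.2],[0,0,3,0,0,0,6.2],[0,0,3,0,0,0,6.2],[0,0,1.4,0,0,0,5.5],[0,0,0,0,0,0,4],[0,0,0,0,0,0,2.6],[0,0,0,0,0,0,2.6],[0,0,0,0,0,0,2.6],[0,0,0,0,0,0,2.6]])

```text
clock: 15.55
eef_pos: [611.4, -349.3, 90.9]
eef_rot: [3.14, 0.001, 1.57]
wrist_force: [-0.7, 0.3, 5.8]
finger_gap: 31.7
```

Emit:
jog_arm(increments=[[0,0,-1,0,0,0,2.6],[0,0,-2,0,0,0,2.6],[0,0,-3,0,0,0,2.6],[0,0,-4,0,0,0,2.6],[0,0,-3,0,0,0,2.6],[0,0,-2,0,0,0,2.6],[0,0,-2,0,0,0,2.6],[0,0,0,0,0,0,2.6]])

```text
clock: 16.55
eef_pos: [611.2, -349.1, 262.3]
eef_rot: [3.138, 0.002, 1.57]
wrist_force: [-0.7, -0.3, -0.4]
finger_gap: 31.8
```

Emit:
jog_arm(increments=[[1.5,-0.36,0,0,0,0,2.6],[3,-0.73,0,0,0,0,2.6],[4.5,-1.09,0,0,0,0,2.6],[5,-1.215,0,0,0,0,2.6],[5,-1.215,0,0,0,0,2.6],[5,-1.215,0,0,0,0,2.6],[5,-1.215,0,0,0,0,2.6],[5,-1.215,0,0,0,0,2.6],[5,-1.215,0,0,0,0,2.6],[5,-1.215,0,0,0,0,2.6],[5,-1.215,0,0,0,0,2.6],[5,-1.215,0,0,0,0,2.6],[5,-1.215,0,0,0,0,2.6],[3.2,-0.78,0,0,0,0,2.6],[1.6,-0.39,0,0,0,0,2.6],[0.8,-0.2,0,0,0,0,2.6],[0,0,0,0,0,0,2.6],[0,0,0,0,0,0,2.6]])

```text
clock: 18.8
eef_pos: [454.5, 296.3, 259.4]
eef_rot: [3.142, 0.0, 1.569]
wrist_force: [-0.3, -0.1, -0.5]
finger_gap: 31.3
```

```bash
python3 - <<'E'
from h import *
x,y,z=read_state()['eef_pos']; u=z-90.9
p=camera('scene'); capov(p,[(454,297,125,59),(x,y,u,51),(x,y,u+95,32)],'s_scene',crop=(330,60,530,230),pr=proj)
E
```

```text
(no output)
```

View pics/s_scene.png

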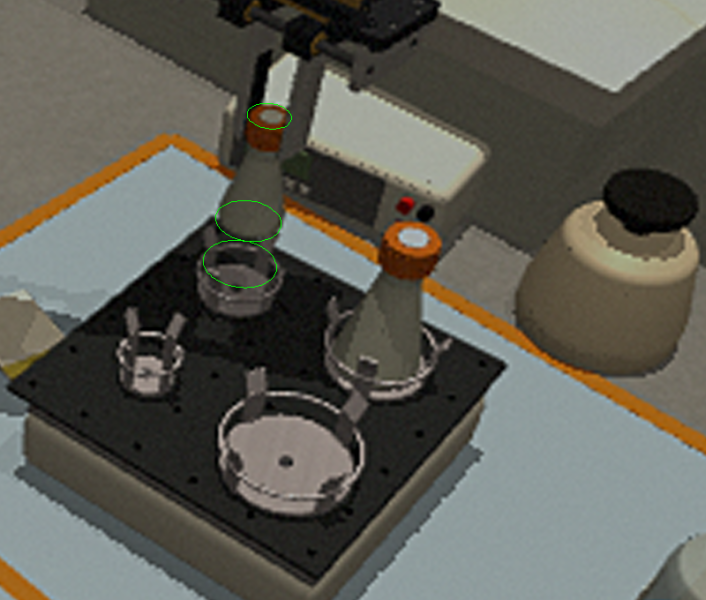

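Emit:
jog_arm(increments=[[0,0,1,0,0,0,2.6],[0,0,1.5,0,0,0,2.6],[0,0,1.5,0,0,0,2.6],[0,0,1,0,0,0,2.6],[0,0,0.8,0,0,0,2.6],[0,0,0.6,0,0,0,2.6],[0,0,0.3,0,0,0,2.6],[0,0,0.2,0,0,0,2.6],[0,0,0.1,0,0,0,2.6],[0,0,0,0,0,0,2.6],[0,0,0,0,0,0,2.6]])

```text
clock: 20.23
eef_pos: [454.3, 297.2, 189.9]
eef_rot: [3.141, -0.0, 1.571]
wrist_force: [-2.4, 0.2, 5.8]
finger_gap: 31.4
```

Emit:
jog_arm(increments=[[0,0,0.1,0,0,0,2.6],[0,0,0,0,0,0,2.6]])

```text
clock: 20.48
eef_pos: [454.4, 297.4, 189.9]
eef_rot: [3.14, -0.001, 1.571]
wrist_force: [-4.5, -0.8, 13.7]
finger_gap: 31.4
```

Emit:
jog_arm(increments=[[0,0,0,0,0,0,4],[0,0,0,0,0,0,5.2],[0,0,0,0,0,0,5.2],[0,0,0,0,0,0,5.2],[0,0,-1,0,0,0,5.2],[0,0,-2,0,0,0,5.2],[0,0,-3,0,0,0,5.2],[0,0,-3,0,0,0,5.2],[0,0,-2,0,0,0,5.2],[0,0,0,0,0,0,5.2]])

```text
clock: 21.72
eef_pos: [454.5, 297.3, 300.1]
eef_rot: [3.139, -0.002, 1.57]
wrist_force: [0.2, 0.3, -0.7]
finger_gap: 51.8
```

Emit:
jog_arm(increments=[[-2,0.52,0,0,0,0,5.2],[-4,1.04,0,0,0,0,5.2],[-5,1.3,0,0,0,0,5.2],[-5,1.3,0,0,0,0,5.2],[-5,1.3,0,0,0,0,5.2],[-5,1.3,0,0,0,0,5.2],[-5,1.3,0,0,0,0,5.2],[-5,1.3,0,0,0,0,5.2],[-5,1.3,0,0,0,0,5.2],[-5,1.3,0,0,0,0,5.2],[-3,0.8,1,0,0,0,5.2],[-1.6,0.42,3,0,0,0,5.2],[-0.7,0.2,3,0,0,0,5.2],[0,0,2,0,0,0,5.2],[0,0,0,0,0,0,5.2],[0,0,0,0,0,0,5.2]])

```text
clock: 23.72
eef_pos: [587.6, -216.5, 209.2]
eef_rot: [3.141, 0.0, 1.57]
wrist_force: [0.5, -0.5, 0.3]
finger_gap: 51.8
```

```bash
python3 - <<'E'
from h import *
p=camera('wrist'); capov(p,[(588.2,-216,116,34),(588.2,-216,0,30)],'t_w')
p=camera('scene'); capov(p,[(454,297,99,51),(454,297,194,32)],'s2_scene',crop=(330,60,530,230),pr=proj)
E
```

```text
(no output)
```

View pics/t_w.png

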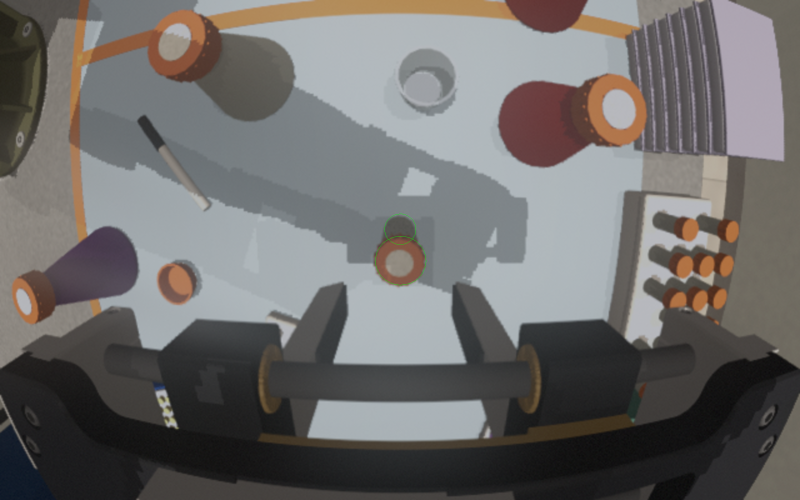

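View pics/s2_scene.png

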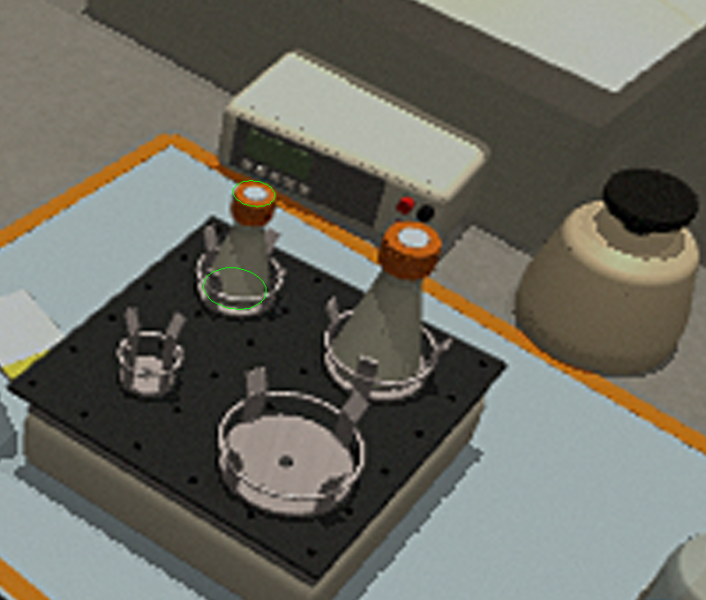

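The small flask is seated, with its cap at (254,195) on the overlay. The tube cap at (399,260) lines up, so I'm gripping it.

Emit:
jog_arm(increments=[[0.05,0.05,2,0,0,0,5.2],[0,0,3,0,0,0,5.2],[0,0,3,0,0,0,5.2],[0,0,1.7,0,0,0,5.2],[0,0,0,0,0,0,4],[0,0,0,0,0,0,2.8],[0,0,0,0,0,0,2.8],[0,0,0,0,0,0,2.8],[0,0,0,0,0,0,2.8]])

```text
clock: 24.95
eef_pos: [588.8, -215.7, 112.8]
eef_rot: [3.139, 0.001, 1.57]
wrist_force: [0.2, -0.0, 6.1]
finger_gap: 33.6
```

Emit:
jog_arm(increments=[[0,0,-1,0,0,0,2.8],[0,0,-2,0,0,0,2.8],[0,0,-3,0,0,0,2.8],[0,0,-4,0,0,0,2.8],[0,0,-3,0,0,0,2.8],[0,0,-2,0,0,0,2.8],[0,0,-2,0,0,0,2.8],[0,0,0,0,0,0,2.8]])

```text
clock: 25.95
eef_pos: [588.5, -215.6, 283.3]
eef_rot: [3.139, 0.001, 1.57]
wrist_force: [0.4, 0.2, -0.8]
finger_gap: 33.6
```

Emit:
jog_arm(increments=[[1.5,-0.46,0,0,0,0,2.8],[3,-0.92,0,0,0,0,2.8],[4.5,-1.38,0,0,0,0,2.8],[5,-1.53,0,0,0,0,2.8],[5,-1.53,0,0,0,0,2.8],[5,-1.53,0,0,0,0,2.8],[5,-1.53,0,0,0,0,2.8],[5,-1.53,0,0,0,0,2.8],[2.5,-0.76,0,0,0,0,2.8],[1.3,-0.4,0,0,0,0,2.8],[0.6,-0.18,0,0,0,0,2.8],[0,0,0,0,0,0,2.8],[0,0,0,0,0,0,2.8]])

```text
clock: 27.58
eef_pos: [471.1, 167.9, 281.3]
eef_rot: [-3.141, 0.0, 1.57]
wrist_force: [-0.5, -0.5, -0.5]
finger_gap: 33.1
```

```bash
python3 - <<'E'
from h import *
x,y,z=read_state()['eef_pos']; u=z-112.5; print(x,y,z)
p=camera('scene'); print(fitcap(p,'tube',588,-216) )
C=(340,100,440,175)
capov(p,[(471,168.3,99,38),(471,168.3,129,38),(x,y,u,30),(x,y,u+116,34)],'t_scene',crop=C,pr=proj)
p=camera('top'); capov(p,[(471,168.3,99,38),(471,168.3,129,38),(x,y,u,30),(x,y,u+116,34)],'t_top',crop=(200,160,300,235),pr=proj)
E
```

```text
471.1285596337443 167.91707062498546 281.3304465988979
None
```

View pics/t_scene.png

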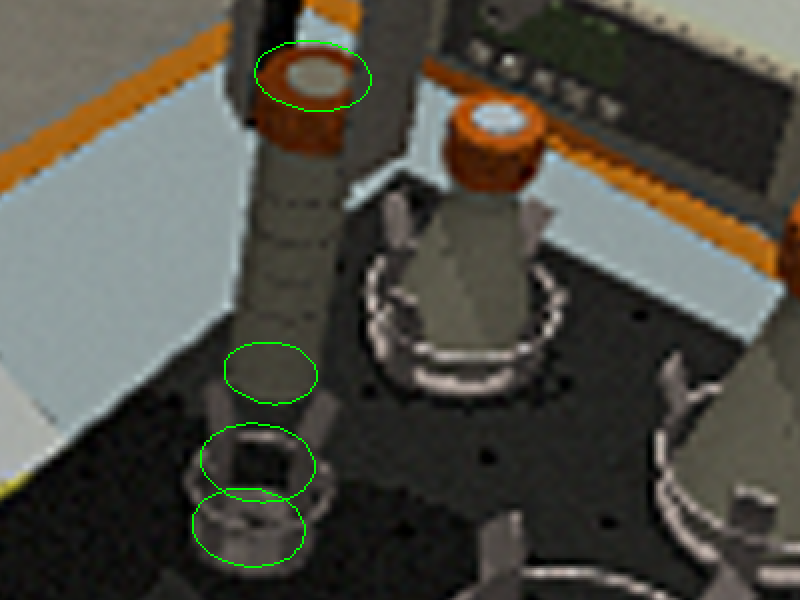

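View pics/t_top.png

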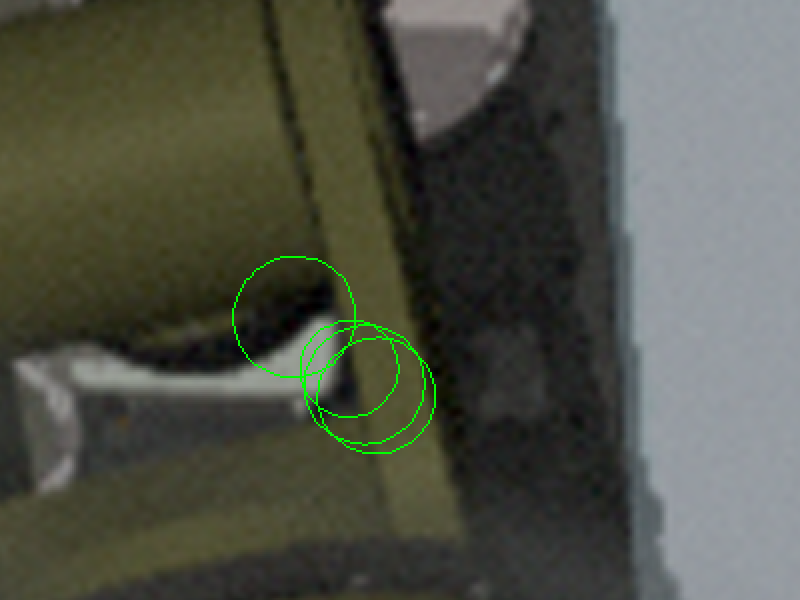

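Emit:
jog_arm(increments=[[0,0,1,0,0,0,2.8],[0,0,1,0,0,0,2.8],[0,0,1,0,0,0,2.8],[0,0,0.5,0,0,0,2.8],[0,0,0.5,0,0,0,2.8],[0,0,0.3,0,0,0,2.8],[0,0,0,0,0,0,2.8]])

```text
clock: 28.55
eef_pos: [470.9, 168.6, 238.4]
eef_rot: [-3.142, 0.0, 1.57]
wrist_force: [-0.6, -0.3, -0.4]
finger_gap: 33.3
```

```bash
python3 - <<'E'
from h import *
x,y,z=read_state()['eef_pos']; u=z-112.5; print(x,y,z,u,read_state()['moment'])
p=camera('scene'); 
C=(340,100,440,175)
capov(p,[(471,168.3,99,38)],'t_scene2',crop=C,pr=proj)
E
```

```text
470.9014266927482 168.5742546093185 238.3949682202762 125.89496822027621 [-0.05939723 -0.08468809  0.02212791]
```

View pics/t_scene2.png

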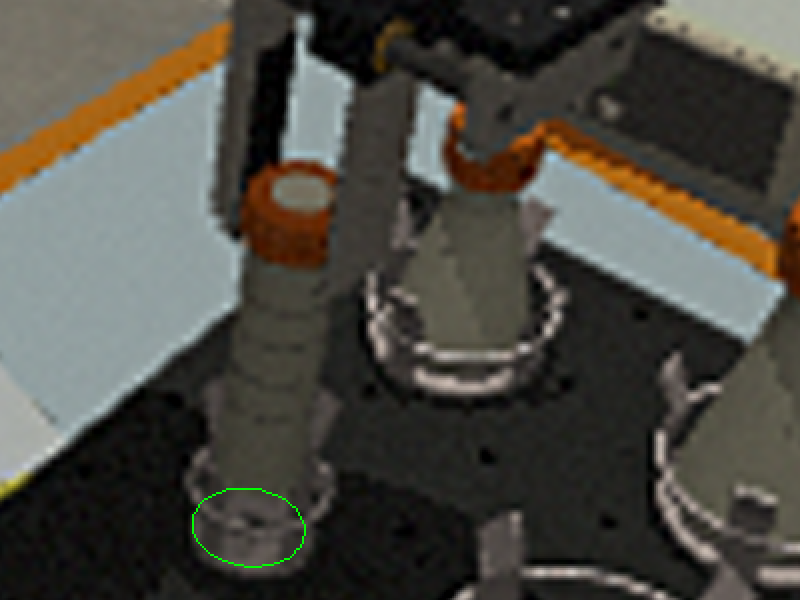

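The tube base at (263,480) is inside the clamp ring, which spans columns 187 to 333, and there's no force. I'm lowering it the rest of the way.

Emit:
jog_arm(increments=[[0,0,0.5,0,0,0,2.8],[0,0,0.6,0,0,0,2.8],[0,0,0.6,0,0,0,2.8],[0,0,0.4,0,0,0,2.8],[0,0,0.3,0,0,0,2.8],[0,0,0.2,0,0,0,2.8],[0,0,0.1,0,0,0,2.8],[0,0,0,0,0,0,2.8],[0,0,0,0,0,0,2.8]])

```text
clock: 29.72
eef_pos: [471.0, 168.6, 211.8]
eef_rot: [3.141, -0.0, 1.57]
wrist_force: [-1.6, -0.8, 4.6]
finger_gap: 33.5
```

Emit:
jog_arm(increments=[[0,0,0.1,0,0,0,2.8],[0,0,0,0,0,0,2.8]])

```text
clock: 29.98
eef_pos: [471.2, 168.8, 211.7]
eef_rot: [3.14, -0.001, 1.57]
wrist_force: [-3.9, -0.2, 13.7]
finger_gap: 33.3
```

Emit:
jog_arm(increments=[[0,0,0,0,0,0,4],[0,0,0,0,0,0,5.2],[0,0,0,0,0,0,5.2],[0,0,0,0,0,0,5.2],[0,0,-1,0,0,0,5.2],[0,0,-2,0,0,0,5.2],[0,0,-3,0,0,0,5.2],[0,0,-2,0,0,0,5.2],[-2,-0.2,0,0,0,0,7],[-4,-0.42,0,0,0,0,7],[-5,-0.53,0,0,0,0,7],[-5,-0.53,0,0,0,0,7],[-4,-0.42,0,0,0,0,7],[-2.2,-0.25,1,0,0,0,7],[-1.1,-0.1,2,0,0,0,7],[0,0,1,0,0,0,7],[0,0,0,0,0,0,7],[0,0,0,0,0,0,7]])

```text
clock: 32.22
eef_pos: [446.6, -64.0, 251.2]
eef_rot: [3.141, 0.0, 1.571]
wrist_force: [-0.1, 0.4, -0.4]
finger_gap: 70.0
```

```bash
python3 - <<'E'
from h import *
p=camera('wrist'); capov(p,[(446.5,-64.4,150,46),(446.5,-64.4,0,85)],'l_w')
p=camera('scene'); capov(p,[(471,168.6,215,34),(446.5,-64.4,150,46)],'l_scene',crop=(280,60,480,230),pr=proj)
E
```

```text
(no output)
```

View pics/l_w.png

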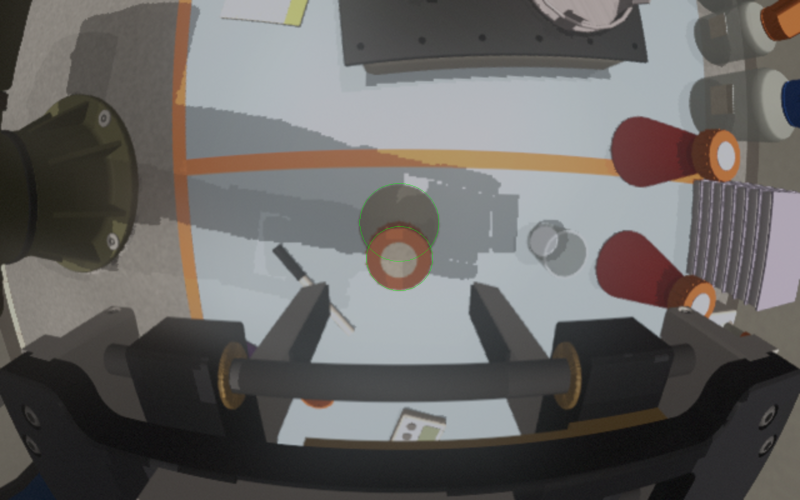

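View pics/l_scene.png

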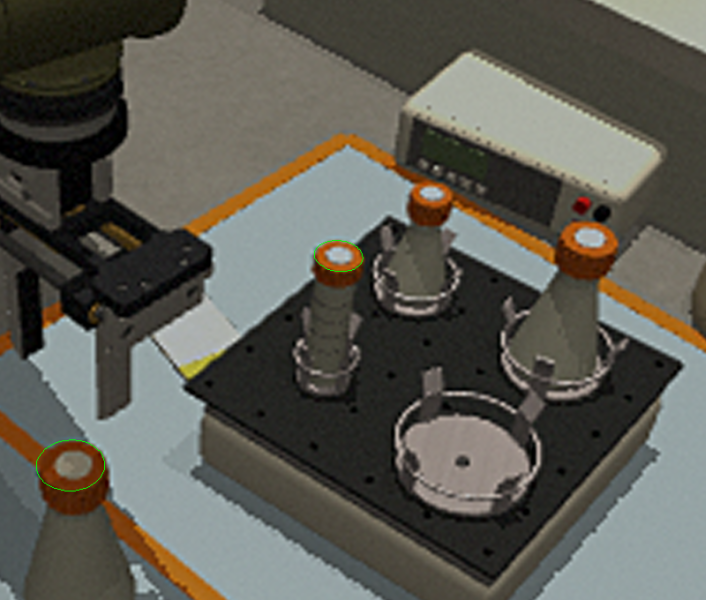

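The tube is seated, and its cap matches the overlay at (338,256). The large cap lines up at (399,258), so I'm gripping it.

Emit:
jog_arm(increments=[[0,0,2,0,0,0,7],[0,0,4,0,0,0,7],[0,0,3.5,0,0,0,7],[0,0,1.4,0,0,0,7],[0,0,0,0,0,0,5.5],[0,0,0,0,0,0,4],[0,0,0,0,0,0,4],[0,0,0,0,0,0,4],[0,0,0,0,0,0,4]], squeeze=30)

```text
clock: 33.45
eef_pos: [446.8, -64.5, 142.5]
eef_rot: [3.14, 0.0, 1.57]
wrist_force: [-2.3, 0.5, 6.6]
finger_gap: 45.5
```

Emit:
jog_arm(increments=[[0,0,-1,0,0,0,4],[0,0,-2,0,0,0,4],[0,0,-3,0,0,0,4],[0,0,-4,0,0,0,4],[0,0,-3,0,0,0,4],[0,0,-2,0,0,0,4],[0,0,-1.5,0,0,0,4],[0,0,0,0,0,0,4]])

```text
clock: 34.45
eef_pos: [446.5, -64.5, 307.2]
eef_rot: [3.14, 0.0, 1.57]
wrist_force: [-0.4, 0.7, -2.3]
finger_gap: 45.0
```

Emit:
jog_arm(increments=[[1,0.65,0,0,0,0,4],[2,1.3,0,0,0,0,4],[3,1.95,0,0,0,0,4],[3.5,2.28,0,0,0,0,4],[3.5,2.28,0,0,0,0,4],[3.5,2.28,0,0,0,0,4],[3,1.95,0,0,0,0,4],[2.2,1.43,0,0,0,0,4],[1.4,0.91,0,0,0,0,4],[0.8,0.52,0,0,0,0,4],[0,0,0,0,0,0,4],[0,0,0,0,0,0,4]])

```text
clock: 35.95
eef_pos: [601.7, 174.2, 306.4]
eef_rot: [-3.141, 0.0, 1.57]
wrist_force: [0.3, -0.3, -0.9]
finger_gap: 45.4
```

Emit:
jog_arm(increments=[[0,0,1,0,0,0,4],[0,0,1,0,0,0,4],[0,0,0.5,0,0,0,4],[0,0,0,0,0,0,4]])

```text
clock: 36.45
eef_pos: [601.8, 174.4, 280.9]
eef_rot: [-3.141, 0.0, 1.57]
wrist_force: [-0.1, 0.5, -1.2]
finger_gap: 45.9
```

```bash
python3 - <<'E'
from h import *
x,y,z=read_state()['eef_pos']; u=z-142.5; print(x,y,z,u)
p=camera('scene'); capov(p,[(x,y,u,85),(x,y,u+150,46),(602.1,174.5,127,94)],'l2_scene',crop=(330,60,490,230),pr=proj)
E
```

```text
601.79692490121 174.42810904866175 280.934959190018 138.434959190018
```

View pics/l2_scene.png

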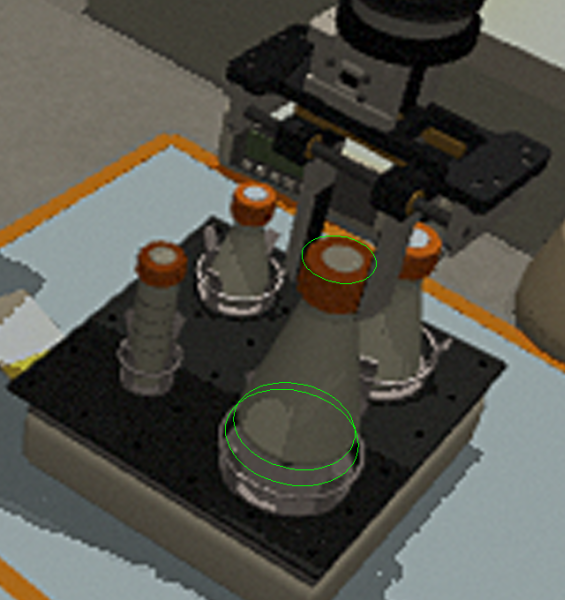

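The large flask's base is inside its clamp. I'm lowering it the rest of the way.

Emit:
jog_arm(increments=[[0,0,0.6,0,0,0,4],[0,0,0.8,0,0,0,4],[0,0,0.8,0,0,0,4],[0,0,0.6,0,0,0,4],[0,0,0.5,0,0,0,4],[0,0,0.3,0,0,0,4],[0,0,0.2,0,0,0,4],[0,0,0.1,0,0,0,4],[0,0,0,0,0,0,4],[0,0,0,0,0,0,4]])

```text
clock: 37.75
eef_pos: [602.0, 174.6, 242.6]
eef_rot: [3.141, -0.0, 1.57]
wrist_force: [-0.5, 0.4, -1.3]
finger_gap: 45.3
```

Emit:
jog_arm(increments=[[0,0,0.1,0,0,0,4],[0,0,0,0,0,0,4]])

```text
clock: 38.0
eef_pos: [602.0, 174.5, 241.7]
eef_rot: [3.141, -0.0, 1.57]
wrist_force: [-1.1, -0.1, 0.2]
finger_gap: 45.7
```

Emit:
jog_arm(increments=[[0,0,0.1,0,0,0,4],[0,0,0,0,0,0,4]])

```text
clock: 38.25
eef_pos: [602.0, 174.6, 241.7]
eef_rot: [3.14, -0.0, 1.571]
wrist_force: [-2.3, -0.1, 8.0]
finger_gap: 45.4
```

Emit:
jog_arm(increments=[[0,0,0,0,0,0,5.5],[0,0,0,0,0,0,6.6],[0,0,0,0,0,0,6.6],[0,0,0,0,0,0,6.6],[0,0,-1,0,0,0,6.6],[0,0,-2,0,0,0,6.6],[0,0,-3,0,0,0,6.6],[0,0,-3,0,0,0,6.6],[-4,0,0,0,0,0,6.6],[-5,0,0,0,0,0,6.6],[-5,0,0,0,0,0,6.6],[-5,0,0,0,0,0,6.6],[-5,0,0,0,0,0,6.6],[-5,0,0,0,0,0,6.6],[-3,0,0,0,0,0,6.6],[-1,0,0,0,0,0,6.6],[0,0,0,0,0,0,6.6]])

```text
clock: 40.38
eef_pos: [601.8, -155.2, 330.7]
eef_rot: [3.141, -0.0, 1.57]
wrist_force: [0.3, 0.1, -0.5]
finger_gap: 66.3
```

```bash
cat > chk.py <<'E'
from h import *
T={'tube':(471,168.5),'small':(454,297),'medium':(583.7,308.3),'large':(602.1,174.6)}
for n,c in [('scene',(320,60,500,230)),('top',(150,110,300,260))]:
    p=camera(n)
    for k in T:
        h,d,cc=V[k]; V[k]=(h+99,d,cc); print(n,k,fitcap(p,k,*T[k]),T[k]); V[k]=(h,d,cc)
    capov(p,[(*T[k],99+V[k][0],V[k][1]) for k in T],'f_'+n,crop=c,pr=proj)
    save(p,'full_'+n)
E
python3 chk.py
```

```text
scene tube (array([471.6, 169.1]), np.float64(0.036)) (471, 168.5)
scene small (array([457.4, 298.6]), np.float64(0.809)) (454, 297)
scene medium (array([590.5, 307.8]), np.float64(0.549)) (583.7, 308.3)
scene large (array([602.3, 176.2]), np.float64(0.037)) (602.1, 174.6)
top tube (array([470. , 167.9]), np.float64(0.069)) (471, 168.5)
top small (array([453.4, 296.6]), np.float64(0.131)) (454, 297)
top medium (array([583. , 308.4]), np.float64(0.066)) (583.7, 308.3)
top large (array([601.8, 175.5]), np.float64(0.05)) (602.1, 174.6)
```

View pics/f_scene.png

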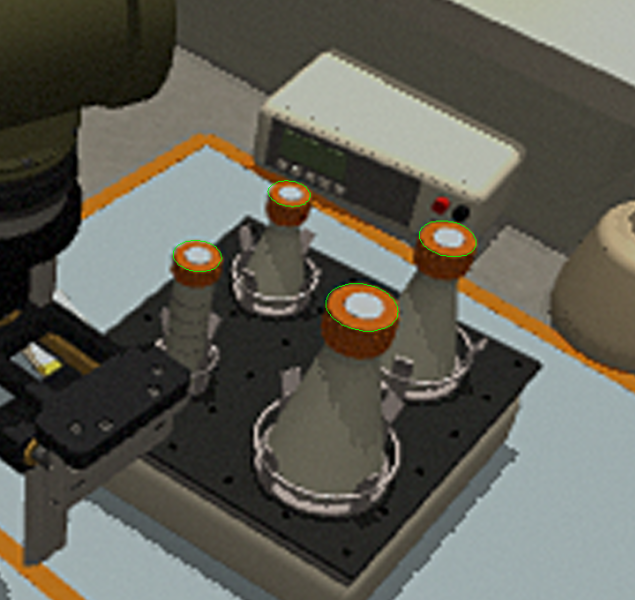

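View pics/f_top.png

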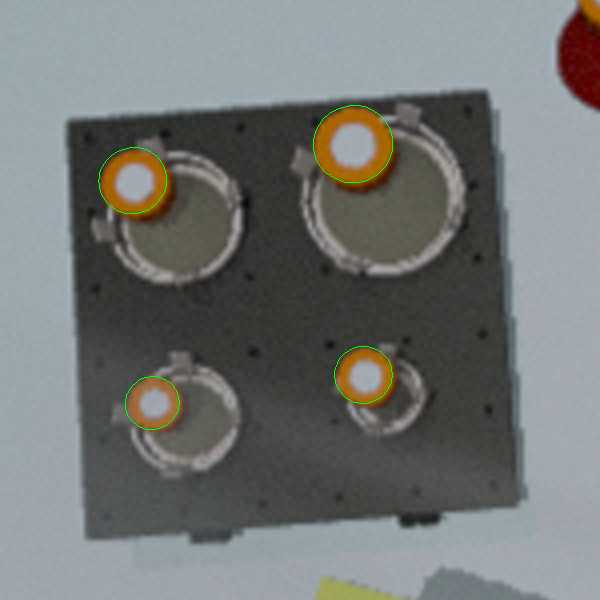

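View pics/full_top.png

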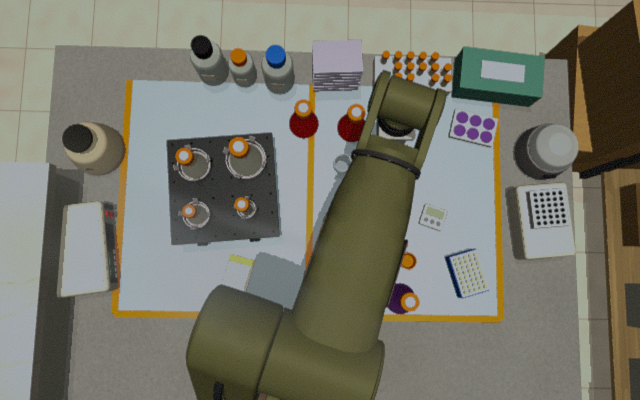

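All four caps sit on their predicted circles in both views. The beaker (342,163) and timer (433,216) are where they were, and the arm is clear.

```bash
python3 -c "
from cell import *
print(sign_off())"
```

```text
the job is handed in; nothing more can be done
None
```

The culture tube and the small, medium and large flasks are each in the clamp of their own size, and I handed the job in at about 40 s. I gripped each one across its cap and carried it upright. I lowered each until the arm felt the clamp floor (wrist force up 8–14 N), then let go.

**Position:** In the top view all four caps fit within about 1 mm of the positions expected for a vessel standing on its clamp floor. The height the arm measured at touchdown agreed within about 1 mm for each.

**Checks that disagreed:**
- **Scene-camera cap fits:** the numeric fits for the small and medium flasks were unusable, probably because the orange blobs merged. The overlay in that same picture matched all four caps.
- **Tube clamp position:** the two cameras first put it about 6 mm apart. I used the top-camera value plus a small shift, and the tube went in without any sideways force.

**Bystanders:** The beaker and timer look unmoved in the last top view, though I compared them only by eye. I never handled the purple and red look-alikes.

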